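# Drive a bush home on the treadle press and feed the block out through its flap

### The job

The block under the ram of the bench press has a bronze bush standing proud. Press the pedal down until it comes up solid, firmly but without forcing it, so that the bush is driven in flush, and let the pedal rise. Then push the feed slide right in so that the finished block goes out under the yellow flap onto the outfeed shelf, and let the slide spring back and the flap hang shut; leave the other things on the bench alone.

Things in the scene. Friction and masses are not known exactly. Their poses are not given: they have to be found in the camera images.
- press: Grey bench press, fixed, 0.24 m high. Origin: on the bench under the ram axis. Its x runs from the pedal in front to the column behind, its y along the feed, from the feed slide (-y) to the outfeed shelf (+y). Bed 65 mm above the bench. Head over the bed: x -33 to 79, y -27 to 27 mm; its rocker reaches 0.24 m up. Flap posts up to 122 mm.
- pedal: The dark steel spring pedal. Origin: on its shaft, at press x 50 mm, 28 mm above the bench.
- tread (a point): Black ribbed rubber tread of the spring pedal, 82 x 72 mm, at press x -144 mm, about 90 mm above the bench at rest. Point: middle of its top face. It swings down about a shaft 190 mm behind it (press x 50 mm, 28 mm above the bench); so it also comes some 10 mm towards the robot, to press -x, on its way down. At the stop it stands 35 to 65 mm above the bench.
- pedal_angle (a joint): Pedal angle, rad: 0 at rest, grows as the tread goes down, 0.33 at the very most. The solid stop comes earlier, at 0.14 to 0.30, when the ram lands on the block: the ram nose is screwed out by another amount each time, so it must be felt. Tread force: 4 to 8 N for the spring, 13 to 17 N while the bush is driven, then, at the stop, about 9 N more per mm (disc springs behind the nose). Over 45 N bends the linkage.
- bush (a joint): Bronze bush, 20 mm across, in the block's middle; press fit, stays where it is driven. Metres driven in: 0 = 8 mm proud of the block's top, 0.008 = flush (its end stop). It starts at 0 to 0.002. Readings are too coarse to tell the last millimetres.
- block_centre (a point): Aluminium pivot block, loose, 44 x 44 x 26 mm, standing on the bed under the ram between two rails 12 mm high. Point at its centre, 13 mm above the bed.
- palm_plate (a point): Black upright palm plate at the end of the feed slide's rod, 56 wide x 56 high x 8 mm thick, 47 to 103 mm above the bench. Point: middle of its outer face (75 mm up), at press y -212 mm with the slide at rest; pushing it towards press +y drives the slide.
- feed_slide (a joint): Feed slide, m: 0 at rest, pushed in along press +y to its stop at 0.107; a light spring (1.4 to 3 N) brings it back when let go. Its nose starts 5 to 11 mm behind the block, pushes it along the rails; the full stroke sets the block beyond the flap, centre 99 mm from the ram axis.
- flap (a joint): Yellow steel flap, 50 wide x 34 mm, hung from a pin 117 mm above the bench across the way out, at press y 40 mm. rad: 0 hanging shut, grows as it swings outwards (+y), about 0.8 while the block passes under it; it falls shut by its weight once the block is clear.
- shelf (a point): Outfeed shelf, level with the bed, from the flap to an upright lip 12 mm high at press y 134 mm. Point on its surface at press y 100 mm, where the finished block ends up.
- block_done_mid (a point): finished pivot block with its bush flush, 44 x 44 x 26 mm, standing on the bench to the right in front; a bystander. Point at its centre.
- oil_can: red oil can with a long spout, 187 mm high, behind the press to the left; a bystander. Origin under its foot.
- gear: steel spur gear with 24 teeth, 66 mm across, 26 mm high, lying on the bench to the right in front; a bystander. Origin under its centre.
- nut: hexagon nut, 36 mm across the flats, 19 mm high, near the left corner of the bench, left of the pedal; a bystander. Origin under its centre.
- screwdriver: screwdriver with a green handle, 179 mm long, lying near the front edge of the bench; a bystander. Origin under its middle.
Things that resemble listed ones, but are neither listed nor needed, are in the scene too. Leave any turquoise look-alike of the part that bears bush alone.

How it is judged:
By the outcome, as a careful person would: the job done as asked, in the order asked, and still so for the second after the job is handed in, with the robot touching nothing.
It also fails if it takes over 48 s, if anything falls off the work surface, if the arm or the gripper's body presses on something with over 40 N, if the wrist force passes 120 N, or if a joint passes its speed limit or range.

### The arm

A 7-joint arm with a two-finger parallel gripper is mounted at the origin on a cart in front of the work surface, level with it; the furniture and walls round the work are solid. World frame = base frame: x ahead of the robot, y to its left, z up, the work surface at z = 0. Lengths are in m, angles in rad, forces in N, time in s.
With the tool pointing down it reaches from about 0.425 to 0.825 m from the base axis. Payload 3.6 kg.
Tool frame: the origin (TCP) lies where the fingers leave the gripper's body, on its centre line; the fingertips stand 73 mm ahead of it and the grasp point (between the pads) lies 54 mm ahead of it; x points along the fingers, y is the direction in which the jaws open and shut, and the axes are right-handed (so a half turn about x gives the same grasp; the last joint's range is limited). The gripper opens to 85 mm and grips with 20 to 120 N. Pads are 22 mm wide; open, the fingers measure 114 mm over their backs; the gripper's body (76 mm by 85 mm) begins 54 mm behind the grasp point. The pads swing forward as they close: fully open they stand 13 mm farther back than shut.
Start: joints at [-1.353, 0.615, -0.013, 1.423, 0.008, 1.103, -0.04], TCP at [0.157, 0.631, 0.304] pointing down, gripper open.
Joint ranges: [-3.12, 3.12], [-0.3, 2.06], [-1.34, 1.32], [0.26, 2.42], [-1.36, 4.5], [0.01, 1.98], [-2.84, 2.84]. Speed limits (rad/s): [2.79, 2.79, 3.14, 3.14, 3.14, 3.14, 3.14].

### API

Orientations are given as a unit quaternion [x, y, z, w].
In Python, from station import arm, snapshot, camera_info, ticket gives the robot as it stands. Calls block until the motion is done:
- arm.movep(position, orientation): joint-space move of the TCP to a pose.
- arm.line_to(position, velocity=0.15, ori=None): straight line of the TCP; ori=None keeps the orientation; velocity is the mean speed in m/s.
- arm.move_j(angles): joint-space move.
- arm.move_gripper(opening, effort=None): opening from 0.0 (shut) to 1.0 (fully open); effort is the grip in N (None keeps the last); returns when the fingers have stopped.
- arm.pause(seconds).
- arm.ik(position, orientation): joint angles nearest the present ones, or None.
- snapshot(name): name is "scene" or "top" or "wrist"; returns the picture (480x640x3 uint8, blue, green, red); there is no depth.
- camera_info(name): a dict with "fx", "fy", "cx", "cy" (pixels), "R" (3x3) and "t" (3): a world point X has camera coordinates R X + t; the wrist camera has in their place "T_tool_cam" (4x4, takes a point from camera to tool coordinates, whose origin is the TCP and whose axes are the tool frame's). Camera axes: x right, y down, z forward; pixel columns grow to the right and rows downward; lengths in m; the calibration is good to about 2 mm. A picture is of the moment at which its call begins: read the wrist's pose just before it. camera_info takes no time and is no camera call.
A pose or a line that the arm cannot do raises arm.MotionError and nothing moves.
- ticket.finish_job(): hands the job in, once; it reports no verdict.
Readings, each from a call of its own:
- arm.read_time(): time.
- arm.read_joint_positions(): joint angles.
- arm.read_dq(): joint speeds.
- arm.read_effort(): joint torques, N m.
- arm.read_tool_pos(): TCP position.
- arm.read_eef_rot(): TCP orientation.
- arm.read_ft_force(): force on the tool from outside, world axes, zero at the start.
- arm.read_wrist_torque(): the same for the moment, N m.
- arm.read_opening(): opening from 0.0 (shut) to 1.0 (fully open).
Only numpy, scipy, OpenCV 4.12 (cv2) and the standard library are available. Lean on these libraries where they do the work, as an engineer would, in place of code of your own. Each camera call takes 0.05 s, during which the arm holds its last target.

## Working session

There is one attempt and no reset: what is moved stays moved. The work goes in short steps, each a Python script; the robot and the scene stay as the last script left them, time stands still between calls to the robot, and variables do not carry over. Pictures are saved under pics/ and viewed, and the job is handed in when it is done.

```bash
ls; mkdir -p pics
python3 - <<'E'
from station import arm, snapshot, camera_info, ticket
import cv2
for n in ["scene","top","wrist"]:
    cv2.imwrite(f"pics/{n}0.png",snapshot(n))
    print(n,camera_info(n))
print(arm.read_time(),arm.read_eef_rot(),arm.read_tool_pos())
E
```

```text
pics
scene {'fx': 549.9391016411167, 'fy': 549.9391016411167, 'cx': 323.67020296048526, 'cy': 239.67953428191097, 'R': array([[-0.9092612 , -0.41555341, -0.02365233],
       [-0.22454573,  0.53758302, -0.81276301],
       [ 0.35046153, -0.73370284, -0.58211413]]), 't': array([0.40724374, 0.32336775, 0.67021018])}
top {'fx': 559.4221339592955, 'fy': 559.4221339592955, 'cx': 311.04488145746416, 'cy': 246.7767934079157, 'R': array([[-0.01766856, -0.9997029 ,  0.01679078],
       [-0.99334832,  0.01564017, -0.11408114],
       [ 0.11378464, -0.01869474, -0.99332953]]), 't': array([-0.20060001,  0.55692068,  1.10078865])}
wrist {'fx': 332.1115308802385, 'fy': 332.1115308802385, 'cx': 320.53566789990293, 'cy': 246.5042205938555, 'T_tool_cam': array([[ 1.46444489e-04, -2.59238097e-01,  9.65813433e-01,
        -6.92049786e-02],
       [ 9.99999458e-01, -9.57328910e-04, -4.08588783e-04,
         1.32393723e-03],
       [ 1.03052290e-03,  9.65812970e-01,  2.59237816e-01,
        -6.62976048e-02],
       [ 0.00000000e+00,  0.00000000e+00,  0.00000000e+00,
         1.00000000e+00]])}
0.15 [ 0.08521465  0.70195018 -0.08667677  0.70177742] [0.1567407  0.63034493 0.30297402]
```

View pics/scene0.png

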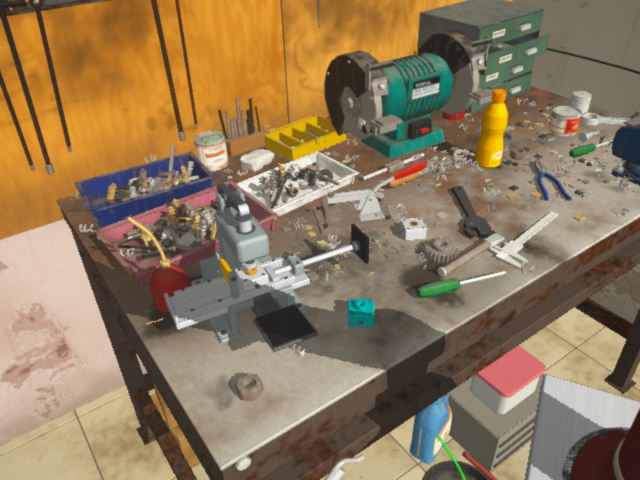

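View pics/top0.png

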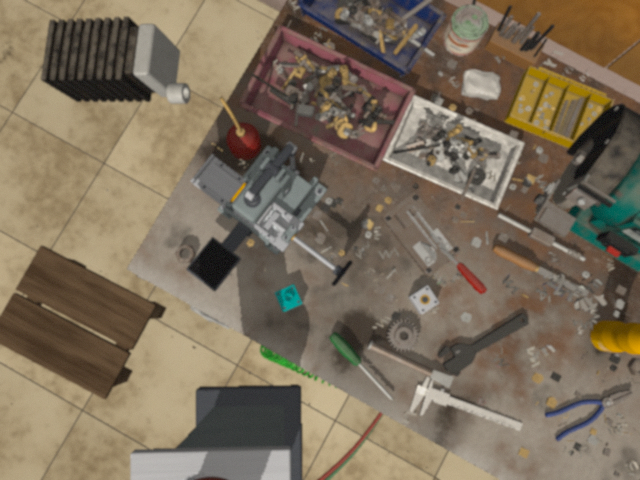

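View pics/wrist0.png

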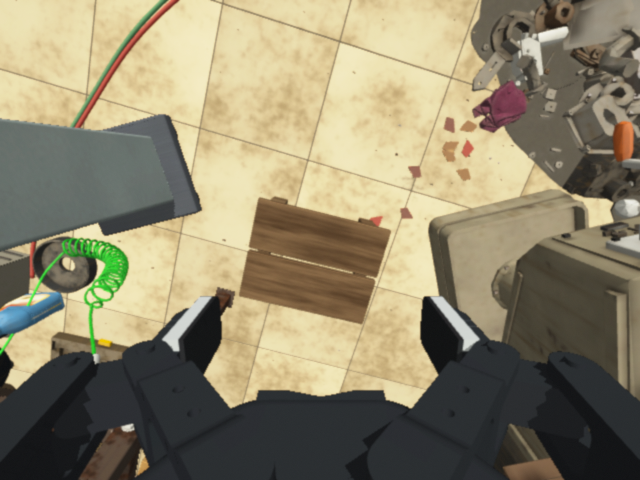

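```bash
cat > h.py <<'E'
from station import arm, snapshot, camera_info, ticket
import cv2, numpy as np
def ray(ci,u,v,z):
    R,t=ci['R'],ci['t']; C=-R.T@t
    d=R.T@np.array([(u-ci['cx'])/ci['fx'],(v-ci['cy'])/ci['fy'],1])
    return C+d*(z-C[2])/d[2]
def proj(ci,X):
    c=ci['R']@np.asarray(X,float)+ci['t']; return ci['fx']*c[0]/c[2]+ci['cx'],ci['fy']*c[1]/c[2]+ci['cy']
E
python3 - <<'E'
from h import *
im=cv2.imread('pics/top0.png'); cv2.imwrite('pics/topz.png',cv2.resize(im[140:340,150:390],None,fx=3.3,fy=3,interpolation=cv2.INTER_CUBIC)[:600,:800])
im=cv2.imread('pics/scene0.png'); cv2.imwrite('pics/scenez.png',cv2.resize(im[180:380,140:400],None,fx=3,fy=3,interpolation=cv2.INTER_CUBIC))
ci=camera_info('top');print(ray(ci,214,263,.09),ray(ci,342,271,.103))
print(proj(ci,[0,0,0]))
E
```

```text
[ 0.5186977 -0.0224997  0.09     ] [ 0.49841305 -0.26641939  0.103     ]
(np.float64(209.09971188320029), np.float64(529.8045609931912))
```

View pics/topz.png

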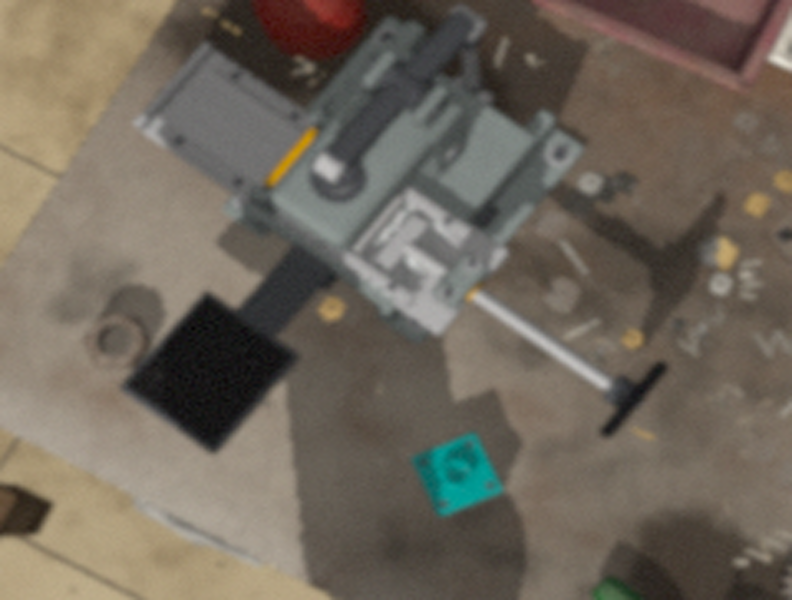

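View pics/scenez.png

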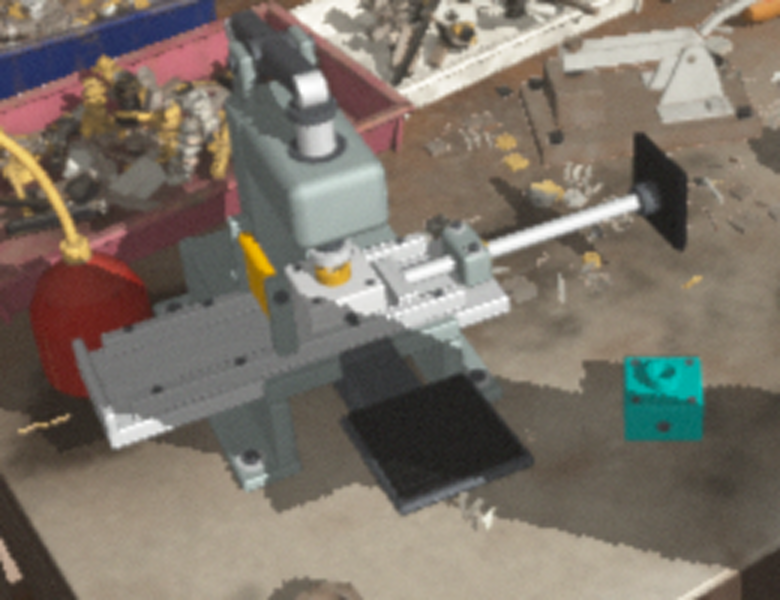

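Run:
```python
from h import *
ci=camera_info('top');cs=camera_info('scene')
T=np.array([ray(ci,150+x/3.3-.4,140+y/3-.4,.09) for x,y in [(123,385),(210,292),(298,355),(212,452)]])
print(T,T.mean(0))
L,U,Rr,B=T
print(np.linalg.norm(U-L),np.linalg.norm(Rr-U),np.degrees([np.arctan2(*(U-L)[1::-1]),np.arctan2(*(Rr-B)[1::-1]),np.arctan2(*(U-Rr)[1::-1]),np.arctan2(*(L-B)[1::-1])]))
P=np.array([ray(ci,150+x/3.3-.4,140+y/3-.4,.103) for x,y in [(605,432),(662,368)]])
print(P,np.linalg.norm(P[1]-P[0]),np.degrees(np.arctan2(*(P[1]-P[0])[1::-1])))
# scene check: tread corners
S=np.array([ray(cs,140+x/3-.4,180+y/3-.4,.09) for x,y in [(343,420),(470,373),(533,460),(402,505)]]); print(S,S.mean(0))
S=np.array([ray(cs,140+x/3-.4,180+y/3-.4,.103) for x,y in [(637,135),(686,180)]]);print(S)
yaw=np.radians(np.degrees(np.arctan2(*(P[1]-P[0])[1::-1])))
```

```text
[[ 0.51007874  0.02916211  0.09      ]
 [ 0.56905355 -0.02093057  0.09      ]
 [ 0.52764259 -0.07200813  0.09      ]
 [ 0.46662218 -0.0223081   0.09      ]] [ 0.51834926 -0.02152117  0.09      ]
0.07737766980714968 0.0657554954870706 [-40.34427913 -39.16219857  50.96671139  49.82542576]
[[ 0.47485335 -0.24869766  0.103     ]
 [ 0.51476248 -0.28241559  0.103     ]] 0.05224593580951116 -40.19338753439095
[[ 0.5637228  -0.00798055  0.09      ]
 [ 0.52107354 -0.06368103  0.09      ]
 [ 0.4649898  -0.02025639  0.09      ]
 [ 0.50907232  0.03053674  0.09      ]] [ 0.51471461 -0.01534531  0.09      ]
[[ 0.51710625 -0.28067964  0.103     ]
 [ 0.47324973 -0.24838126  0.103     ]]
```

```bash
cat >> h.py <<'E'
from scipy.spatial.transform import Rotation as Ro
a=np.radians(-39.7); px=np.array([np.cos(a),np.sin(a),0]); py=np.array([-np.sin(a),np.cos(a),0]); ez=np.array([0,0,1.])
O=np.array([.516,-.020,0])+.144*px
def P(x,y,z): return O+x*px+y*py+z*ez
def Q(s): # tool z = s*py
    X=-ez; Z=s*py; Y=np.cross(Z,X); return Ro.from_matrix(np.c_[X,Y,Z]).as_quat()
E
python3 - <<'E'
from h import *
print(O,P(0,-.212,.075))
print(Ro.from_quat(arm.read_eef_rot()).as_matrix().round(2))
for s in (1,-1):
  for p in (P(-.144,0,.25),P(-.153,0,.10),P(0,-.26,.25),P(0,-.24,.14),P(0,-.11,.14)):
    q=arm.ik(p,Q(s)); print(s,p.round(3),None if q is None else np.round(q,2))
print(arm.read_ft_force())
E
```

```text
[ 0.62679354 -0.11198257  0.        ] [ 0.49137476 -0.27509527  0.075     ]
[[-0.    0.24  0.97]
 [-0.    0.97 -0.24]
 [-1.   -0.    0.  ]]
1 [ 0.516 -0.02   0.25 ] [ 0.05  0.48 -0.08  1.87  0.05  0.79  2.39]
1 [ 0.509 -0.014  0.1  ] [ 0.15  0.72 -0.24  2.01  0.37  0.45  2.07]
1 [ 0.461 -0.312  0.25 ] [ 0.77  0.55 -0.32  1.76  0.22  0.87  2.79]
1 [ 0.473 -0.297  0.14 ] [ 0.68  0.7  -0.25  1.85  0.28  0.63  2.71]
1 [ 0.557 -0.197  0.14 ] [ 0.45  0.73 -0.23  1.76  0.25  0.68  2.53]
-1 [ 0.516 -0.02   0.25 ] [-0.41  0.54  0.62  1.89 -0.41  0.84 -0.28]
-1 [ 0.509 -0.014  0.1  ] [-0.2   0.73  0.29  2.02 -0.45  0.45 -0.27]
-1 [ 0.461 -0.312  0.25 ] [-0.07  0.79  1.13  1.79 -0.8   1.11  0.65]
-1 [ 0.473 -0.297  0.14 ] [ 0.13  0.78  0.65  1.87 -0.69  0.73  0.48]
-1 [ 0.557 -0.197  0.14 ] [-0.    0.78  0.51  1.78 -0.54  0.73  0.1 ]
[-0.25803968  0.2789129  -0.53346088]
```

Run:
```python
from h import *
arm.move_gripper(0.0)
arm.movep(P(-.144,0,.25),Q(1))
print(arm.read_time(),arm.read_tool_pos(),P(-.144,0,.25),arm.read_ft_force(),arm.read_joint_positions())
arm.line_to(P(-.144,0,.19),.1)
print(arm.read_time(),arm.read_ft_force())
cv2.imwrite('pics/w1.png',snapshot('wrist'));cv2.imwrite('pics/s1.png',snapshot('scene')[180:380,140:400])
```

```text
3.55 [ 0.51618321 -0.01909552  0.25006731] [ 0.516 -0.02   0.25 ] [-0.73279362 -0.37651419  0.03568652] [ 0.0495326   0.47549667 -0.07942938  1.87438982  0.0503063   0.79329941
  2.39373741]
4.3 [-0.23821531  0.29204636  0.3444845 ]
```

View pics/w1.png

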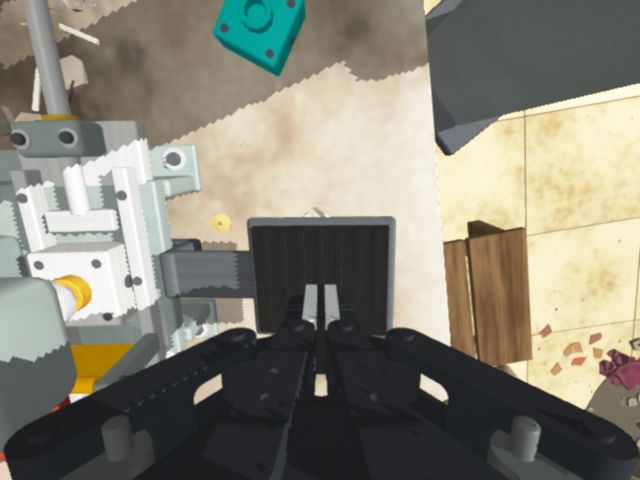

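View pics/s1.png

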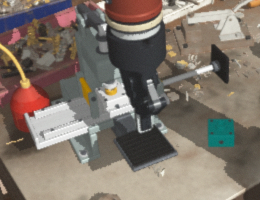

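Run:
```python
from h import *
ci=camera_info('wrist');T=ci['T_tool_cam']
p=arm.read_tool_pos();R=Ro.from_quat(arm.read_eef_rot()).as_matrix()
C=p+R@T[:3,3]
for u,v in [(248,220),(395,218),(392,333),(257,333)]:
    d=R@T[:3,:3]@np.array([(u-ci['cx'])/ci['fx'],(v-ci['cy'])/ci['fy'],1]); X=C+d*(.088-C[2])/d[2]
    X-=O; print(X@px,X@py)
```

```text
-0.10671579601867974 -0.03243201099161085
-0.18377836672774395 -0.033443129715210795
-0.18589414650027505 0.03362260591564427
-0.1080894096325019 0.03362269954278949
```

```bash
cat > press.py <<'E'
from h import *
# arc: tread pt relative shaft (.050,.028): (-.194,.062)
def arc(th,off): return P(.050-.194*np.cos(th)-.062*np.sin(th),0,.028+.062*np.cos(th)-.194*np.sin(th)+off)
off=.073
f0=arm.read_ft_force()[2]; prev=0
log=[]
th=-.03
while th<.32:
    arm.line_to(arc(th,off),.06)
    f=arm.read_ft_force()-0; fz=f[2]-f0
    z=arm.read_tool_pos()[2]
    log.append((round(th,4),round(z,4),round(fz,1),round(float(np.hypot(f[0],f[1])),1),round(arm.read_time(),2)))
    if fz>27: break
    th += .0103 if fz<9.5 else (.005 if fz<19 else .0026)
    if arm.read_time()>22: break
for l in log: print(*l)
E
python3 press.py
```

```text
-0.03 0.1683 0.3 0.5 4.91
-0.0197 0.1669 0.7 0.5 5.16
-0.0094 0.1648 -0.7 0.9 5.41
0.0009 0.1627 0.4 0.6 5.66
0.0112 0.1611 1.9 0.9 5.91
0.0215 0.159 3.4 0.5 6.16
0.0318 0.1568 3.2 1.4 6.41
0.0421 0.1547 3.1 1.5 6.66
0.0524 0.1527 3.5 0.9 6.91
0.0627 0.1506 3.8 1.0 7.16
0.073 0.1486 3.5 2.2 7.41
0.0833 0.1465 3.7 1.4 7.66
0.0936 0.1445 3.5 0.4 7.91
0.1039 0.1431 8.2 0.9 8.16
0.1142 0.1414 10.6 0.8 8.41
0.1192 0.1405 11.7 0.3 8.66
0.1242 0.1396 12.0 0.7 8.91
0.1292 0.1386 12.1 1.0 9.16
0.1342 0.1376 12.7 1.7 9.41
0.1392 0.1366 12.3 0.5 9.66
0.1442 0.1356 12.5 1.3 9.91
0.1492 0.1346 13.1 1.4 10.16
0.1542 0.1336 12.8 1.0 10.41
0.1592 0.1326 13.6 1.3 10.66
0.1642 0.1316 12.6 1.4 10.91
0.1692 0.1306 12.2 1.3 11.16
0.1742 0.1296 13.1 1.1 11.41
0.1792 0.1286 13.2 1.5 11.66
0.1842 0.1276 12.4 0.4 11.91
0.1892 0.1266 13.5 2.5 12.16
0.1942 0.1256 13.5 1.8 12.41
0.1992 0.1245 12.8 1.2 12.66
0.2042 0.1235 12.7 0.9 12.91
0.2092 0.1228 15.1 2.8 13.16
0.2142 0.1223 17.8 2.8 13.41
0.2192 0.1217 23.1 3.4 13.66
0.2218 0.1214 23.9 3.4 13.91
0.2244 0.1211 26.4 3.9 14.16
0.227 0.1209 27.7 4.8 14.41
```

Run:
```python
from h import *
def arc(th,off): return P(.050-.194*np.cos(th)-.062*np.sin(th),0,.028+.062*np.cos(th)-.194*np.sin(th)+off)
for th in (.2300,.2330): arm.line_to(arc(th,.073),.06); print(arm.read_ft_force(),arm.read_tool_pos()[2])
for th in (.2,.14,.08,.03,-.02): arm.line_to(arc(th,.073),.08); print(th,arm.read_ft_force()[2])
arm.line_to(P(-.144,0,.25),.2)
cv2.imwrite('pics/w2.png',snapshot('wrist'))
s=snapshot('scene');cv2.imwrite('pics/s2.png',cv2.resize(s[180:380,140:400],None,fx=3,fy=3))
print(arm.read_time())
```

```text
[-4.83644298 -0.09299111 29.07688795] 0.12053194446063269
[-6.46938435 -0.17814789 32.36283261] 0.12018242422379356
0.2 5.3843589531723275
0.14 4.702463115759854
0.08 3.7618160599399952
0.03 3.8042262316552344
-0.02 -0.05893655393167087
16.975
```

View pics/s2.png

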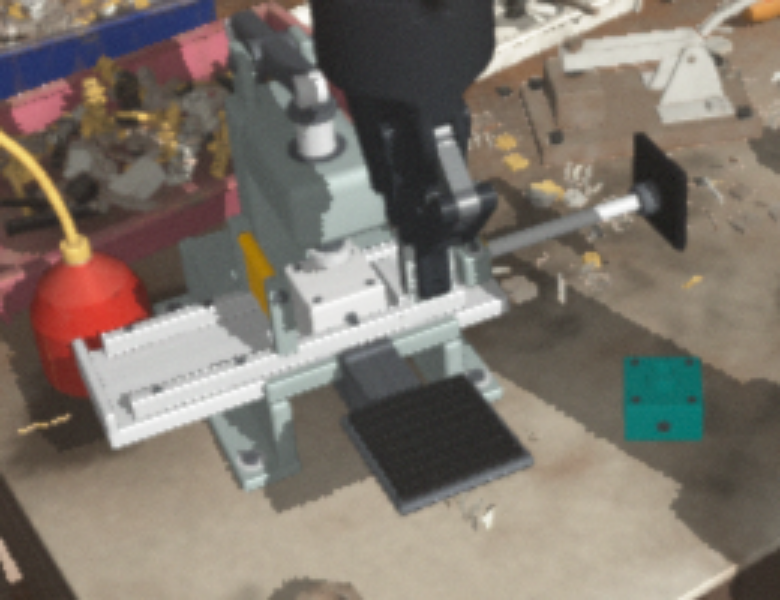

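View pics/w2.png

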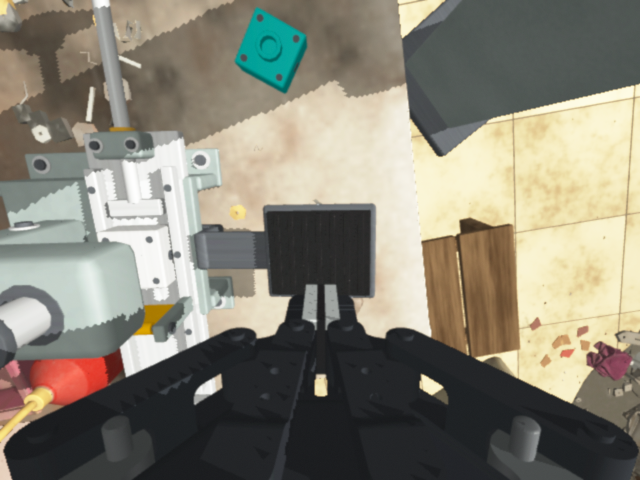

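Run:
```python
from h import *
arm.line_to(P(-.08,-.255,.25),.2)
arm.line_to(P(-.002,-.255,.22),.2)
print(arm.read_time(),arm.read_joint_positions())
arm.line_to(P(-.002,-.255,.137),.12)
print(arm.read_time(),arm.read_ft_force(),arm.read_joint_positions())
s=snapshot('scene');cv2.imwrite('pics/s3.png',cv2.resize(s[130:380,140:460],None,fx=2.4,fy=2.4))
```

```text
19.0083 [ 0.69812392  0.57556353 -0.23503127  1.80055728  0.17913224  0.78832372
  2.82263288]
19.85 [-0.44069169 -1.41147862  0.20645853] [ 0.67268388  0.69371254 -0.1972207   1.86502375  0.22292255  0.60258826
  2.78464142]
```

View pics/s3.png

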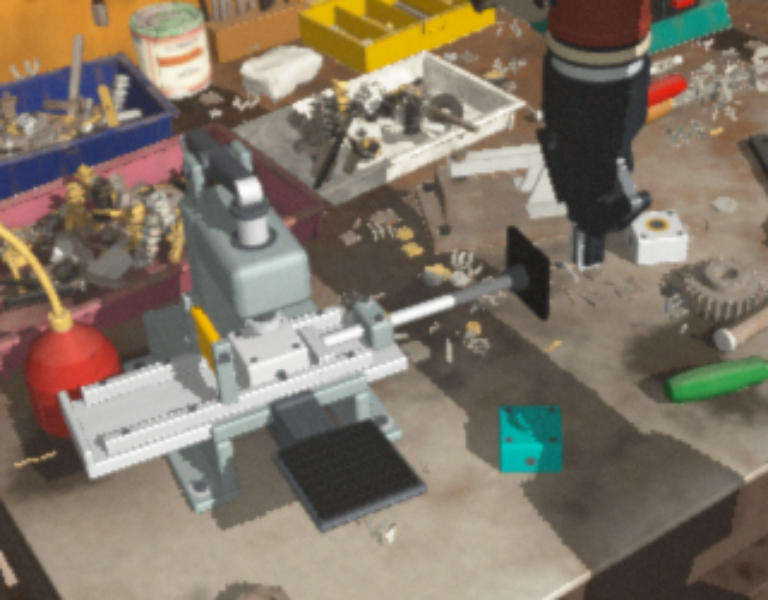

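```bash
cat > push.py <<'E'
from h import *
y=-.255; f0=arm.read_ft_force()@py; n=0
while y<-.095 and arm.read_time()<38:
    y+= .010 if (y<-.236 or -.22<y<-.145) else .004 if y<-.124 else .0015
    arm.line_to(P(-.002,y,.137),.05)
    f=arm.read_ft_force(); fp=-(f@py-f0)
    print(round(y,4),round((arm.read_tool_pos()-O)@py,4),round(fp,1),round(f@px,1),round(f[2],1),round(arm.read_time(),2))
    if fp>14: break
s=snapshot('scene');cv2.imwrite('pics/s4.png',cv2.resize(s[130:380,140:460],None,fx=2.4,fy=2.4))
E
python3 push.py
```

```text
-0.245 -0.2441 -0.0 -0.9 0.2 20.25
-0.235 -0.2343 -0.5 -0.5 -0.1 20.6
-0.231 -0.2307 -0.6 -0.6 -0.5 20.85
-0.227 -0.2266 -0.6 0.8 0.0 21.1
-0.223 -0.2225 -0.4 -0.3 -0.8 21.35
-0.219 -0.2185 0.3 0.5 0.7 21.6
-0.209 -0.2088 1.4 -0.4 0.2 21.95
-0.199 -0.1984 1.1 -1.8 0.8 22.3
-0.189 -0.1884 2.4 -0.8 1.2 22.65
-0.179 -0.1786 1.4 -0.9 1.6 23.0
-0.169 -0.1687 2.0 -2.1 1.2 23.35
-0.159 -0.1588 1.8 -2.6 0.9 23.7
-0.149 -0.1488 1.8 -0.5 0.8 24.05
-0.139 -0.1388 2.8 -1.4 0.8 24.4
-0.135 -0.135 2.6 -2.1 -0.3 24.65
-0.131 -0.1311 2.9 -2.4 0.5 24.9
-0.127 -0.127 3.1 -3.1 0.5 25.15
-0.123 -0.123 2.2 -2.1 0.4 25.4
-0.1215 -0.1219 2.0 -2.8 1.8 25.65
-0.12 -0.1203 4.5 -2.5 1.0 25.9
-0.1185 -0.1188 4.7 -2.9 1.0 26.15
-0.117 -0.1173 3.9 -3.2 1.2 26.4
-0.1155 -0.1158 3.4 -2.5 1.0 26.65
-0.114 -0.1143 4.4 -3.2 1.0 26.9
-0.1125 -0.1129 3.4 -2.8 1.2 27.15
-0.111 -0.1114 3.6 -3.4 1.9 27.4
-0.1095 -0.1101 4.5 -3.7 2.6 27.65
-0.108 -0.11 6.0 -3.2 2.9 27.9
-0.1065 -0.1098 7.9 -4.6 3.9 28.15
-0.105 -0.1097 10.5 -4.9 5.7 28.4
-0.1035 -0.1095 12.9 -4.6 6.9 28.65
-0.102 -0.1094 13.5 -4.5 7.0 28.9
-0.1005 -0.1092 16.1 -5.2 9.1 29.15
```

View pics/s4.png

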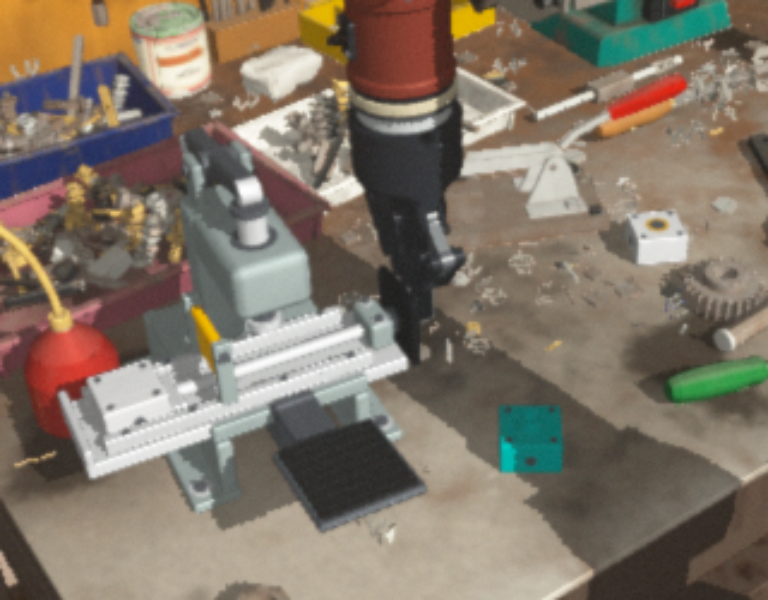

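Run:
```python
from h import *
arm.line_to(P(-.002,-.16,.137),.06)
arm.line_to(P(-.002,-.235,.137),.08)
arm.line_to(P(-.002,-.262,.137),.1)
print(arm.read_ft_force(),arm.read_time())
arm.line_to(P(-.002,-.262,.24),.2)
arm.pause(.5)
s=snapshot('scene');cv2.imwrite('pics/s5.png',cv2.resize(s[220:350,150:340],None,fx=4.2,fy=4.2,interpolation=cv2.INTER_CUBIC))
s=snapshot('top');cv2.imwrite('pics/t5.png',cv2.resize(s[140:320,150:390],None,fx=3.3,fy=3.3,interpolation=cv2.INTER_CUBIC))
print(arm.read_time(),arm.read_tool_pos())
```

```text
[ 0.32007053  0.36055504 -0.79205759] 31.8417
33.1083 [ 0.4579069  -0.31227229  0.23990742]
```

View pics/s5.png

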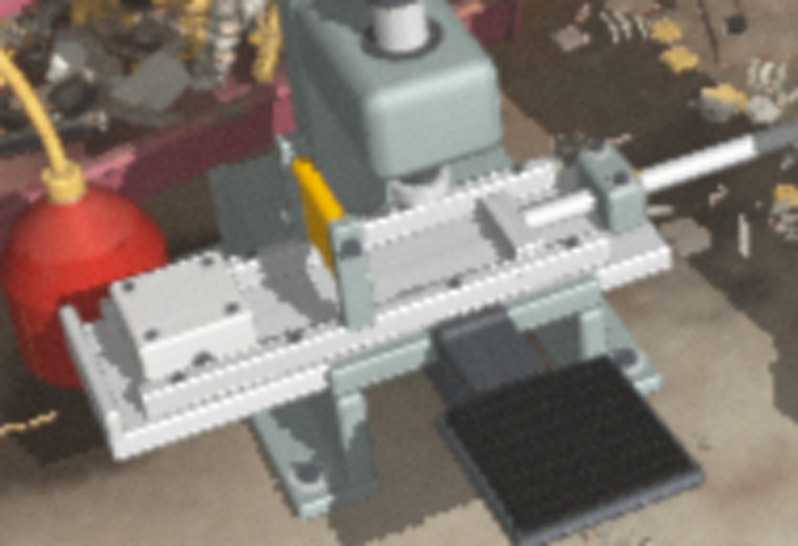

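View pics/t5.png

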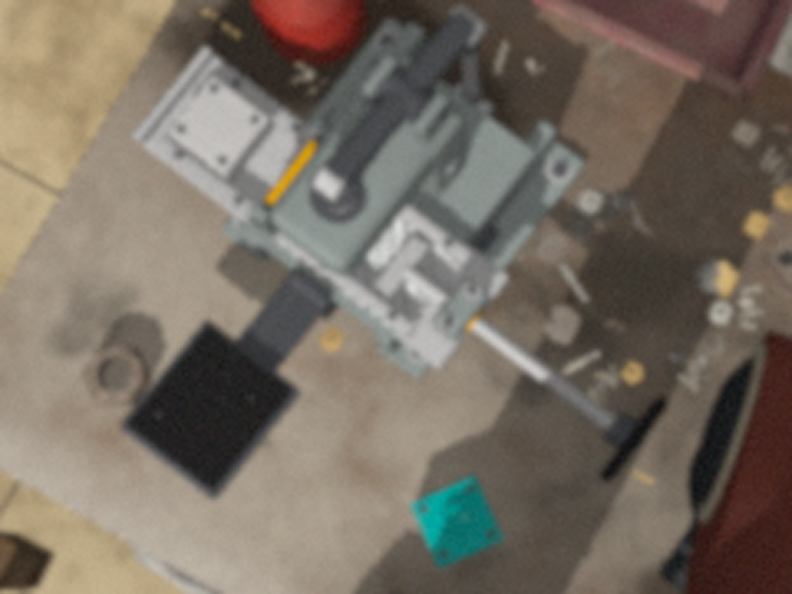

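```bash
python3 -c "
from h import *
print(arm.read_ft_force());ticket.finish_job()"
```

```text
[ 0.15927993 -0.58350691  0.11793797]
the job is handed in; nothing more can be done
```

The bush is pressed in, the finished block is on the outfeed shelf, and the job was handed in at about 33 s of the 48 s allowed.

- **Press:** The tread took about 12–13 N while the bush was driven. The force then rose steadily over the last 3 mm to about 32 N at the stop, well below the 45 N limit. I then let the pedal rise, and the pictures show it back at rest.
- **Feed:** I pushed the palm plate until it reached its hard stop after about 0.11 m of travel, at about 16 N, then backed off with the slide.
- **Last checks:** The final pictures show the block on the shelf near the lip, the slide back at rest, the yellow flap hanging shut, and the nut and turquoise block unmoved. The gripper was clear of everything, with wrist force near zero.
- **Less certain:** No bronze is visible on the finished block, although the bystander block's bush still shows an orange ring. I took this as flush, but the pictures are too coarse to confirm the last fractions of a millimetre. That the bush is fully home rests on feeling the solid stop. I did not check the other bystanders closely in the final pictures, but the arm's path did not go near them.

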